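# Insulate the grounding plate and set the tuner board on it

### The job

Lay the yellow insulating sheet flat on the copper grounding plate, centred and square, and let go of it; then lift the green tuner board off the free-spinning turntable and stack it on the sheet, right side up, centred and square, its long side along the sheet's (either end first), so that a rim of yellow shows all round. Set both down gently rather than dropping them, never let the board touch the copper or its mount, and leave the other things on the counter where they are.

Things in the scene. Friction and masses are not known exactly. Their poses are not given: they have to be found in the camera images.
- mount: Fixed dark brown bakelite mount carrying the copper grounding plate. Foot 112 x 70 x 8 mm, on it a block 88 x 48 mm up to 30 mm, on that the copper plate 80 x 42 x 6 mm with its top 36 mm above the counter. Origin: centre of its underside on the counter; x along the long side, y along the short side, z up.
- copper_top (a point): Centre of the copper plate's top face, 36 mm above the counter, axes as the mount's.
- sheet: Loose stiff yellow insulating sheet, 104 x 62 x 5 mm, about 60 g. Origin: centre of its underside; x along the 104 mm side, y along the 62 mm side, z up. Starts flat on the wooden riser and overhangs it on all sides, so that fingers can close on its long edges and reach a little below them.
- riser: Fixed wooden block 84 x 44 x 25 mm (x, y, z) under the sheet, standing on the counter. Origin: centre of its underside.
- turntable: Fixed black base (radius 60 mm, 18 mm high) of the turntable; on it a grey disc of radius 85 mm, underside 22 mm and top 34 mm above the counter, turns freely about the vertical axis through the origin at the lightest touch. Origin: centre of the base's underside on the counter.
- tuner: Loose green tuner board 80 x 42 x 4 mm, about 90 g, lying off-centre on the disc. On it a silver can 46 x 28 mm (long side along x), 4 to 20 mm above the board's underside; beyond its ends two small capacitors (14 mm above the underside) and a white strip (10 mm). Origin: centre of the underside; x along the 80 mm side to the capacitors, y along the 42 mm side, z up.
- tuner_can (a point): Centre of the silver can on the tuner board: 4 mm towards the connector (-x) from the board's centre, 12 mm above the board's underside; grip the can here across its 28 mm width (along the board's y).
- valve_shield: Loose grey valve shield, an upright can 26 mm across, 50 mm high, standing on the counter. Origin: centre of its underside. Leave alone.
- trimmer: Loose green ceramic trimmer, 32 x 24 x 15 mm, on the counter. Origin: centre of its underside. Leave alone.
- dial: Loose black plastic dial, 48 mm across, 18 mm high, on the counter. Origin: centre of its underside. Leave alone.
- screwdriver: Loose screwdriver, 170 mm long, lying on the counter along its x. Leave alone.
Mind the look-alikes: they are no part of the job. Leave any red look-alike of the tuner alone.

How it is judged:
By the outcome, as a careful person would: the job done as asked, in the order asked, and still so for the second after the job is handed in, with the robot touching nothing.
It also fails if it takes over 66 s, if anything falls off the work surface, if the arm or the gripper's body presses on something with over 40 N, if the wrist force passes 120 N, or if a joint passes its speed limit or range.

### The arm

A 6-joint arm with a two-finger parallel gripper is mounted at the origin on the work surface. World frame = base frame: x ahead of the robot, y to its left, z up, the work surface at z = 0. Lengths are in m, angles in rad, forces in N, time in s.
With the tool pointing down it reaches from about 0.3 to 0.875 m from the base axis. Payload 6.4 kg.
Tool frame: the origin (TCP) lies at the very end of the fingers, on their centre line; the grasp point (between the pads) lies 19 mm behind it; z points along the fingers, y is the line along which they close (so a half turn about z gives the same grasp; the last joint's range is limited). The gripper opens to 85 mm and grips with 20 to 120 N. Pads are 22 mm wide; open, the fingers measure 114 mm over their backs; the gripper's body (76 mm by 85 mm) begins 54 mm behind the grasp point. The pads swing forward as they close: fully open they stand 13 mm farther back than shut.
Start: joints at [-0.206, 0.181, 1.607, -0, 1.354, -0.206], TCP at [0.575, 0, 0.231] pointing down, gripper open.
Joint ranges: [-2.99, 2.99], [-0.89, 2.07], [0.3, 2.58], [-1.14, 4.28], [0, 2.63], [-3.12, 3.12]. Speed limits (rad/s): [2.57, 2.57, 3.01, 3.14, 3.14, 3.14].

### API

Orientations are given as [roll, pitch, yaw] about the fixed x, y, z axes, in that order (R = Rz(yaw) Ry(pitch) Rx(roll)).
In Python, from workcell import * gives the robot as it stands.
- The arm moves only by the tool step_arm, never from a script. Its argument "increments" is a list that holds one entry, the list of rows, each a list of 7 numbers: the gripper command: -1 is shut, 1 is fully open, values between are in proportion, then the shift along the tool's x, y, z in m, then the turn, a rotation vector about the tool's x, y, z in rad. A call has 1 to 20 rows; each row shifts and turns the commanded pose from where the row before left it, along the tool's axes as they then stand; what a row does not reach is not made up. A row lasts 1/8 s, in which the tool goes at most 62.5 mm and 10.7 degrees, less where a joint would pass 70% of its speed; a pose out of reach is approached as far as the arm can. A call with a gripper value outside its range is refused whole. The fingers move at their own pace and stop on an object; "force" is the grip in N (left out, the last holds). Time passes only in rows, so rows that do not move let the fingers close. It gives the time, the measured TCP pose, the force, the opening and the grip force at its end, in the units of the state.
- state(): the state, without advancing time (a new reading comes with each control period).
- snapshot(name): name is "scene" or "side" or "wrist"; returns a dict with "pixels" (420x560x3 uint8, red, green, blue), "fx", "fy", "cx", "cy" (pixels), "k1" (the pictures are not rectified: a ray, as slopes to the right and down, at radius r is drawn at 1 + k1 r^2 times it, then the intrinsics apply), "camera_from_world" (4x4, takes a point from world to camera coordinates); the wrist camera has in their place "hand_eye" (4x4, takes a point from camera to tool coordinates, whose origin is the TCP and whose axes are the flange's). Camera axes: x right, y down, z forward; pixel columns grow to the right and rows downward; lengths in m; the calibration is good to about 2 mm. A picture is of the moment at which its call begins: read the wrist's pose just before it. There is no depth.
- job_done(): hands the job in; it is judged then, once.
Trained networks look in the newest picture that a camera, given by its name, has taken for a name from the list of things; names that differ only in an ending like _2 or _b are one class to them, and where a whole thing is asked for, a point or a joint stands for the part that bears it (a point fixed in the world has none). Each returns a list of dicts, best first, with "confidence" (0 to 1); they miss things now and then, are a little off and sometimes report something else, mostly with a low value. They report only what shows in the picture. A call takes as long as a camera call. They do not tell look-alikes from the thing itself.
- find_in(name, camera): "rect" ([centre column, centre row, width, height] as shares, 0 to 1, of the picture: columns of its width, rows of its height, round what is visible of it).
The state is a dict: "t": time; "joint_pos": joint angles; "qvel": joint speeds; "joint_efforts": joint torques, N m; "tcp_pos": TCP position; "orientation": TCP orientation; "wrist_force": force on the tool from outside, world axes, zero at the start; "moment": the same for the moment, N m; "grip_width": finger opening in m; "finger_force": force on a finger pad.
Only numpy, scipy, OpenCV 4.12 (cv2) and the standard library are available. Lean on these libraries where they do the work, as an engineer would, in place of code of your own. Each camera call takes 0.05 s, during which the arm holds its last target. There are 200 camera calls.

## Working session

There is one attempt and no reset: what is moved stays moved. The work goes in short steps, Python scripts to look and compute and a tool call to move; the robot and the scene stay as the last step left them, time stands still between calls to the robot, and variables do not carry over. Pictures are saved under pics/ and viewed, at most 13 in all, crops included, and the job is handed in when it is done.

Besides the shell and the picture viewer there is one more tool, called in YAML: its name, and indented under it one key for each argument. step_arm: Moves the arm, as the interface text tells. Its arguments: {"type":"object","properties":{"increments":{"type":"array"},"force":{"type":"number"}},"required":["increments"]}

```bash
mkdir -p pics; cat > h.py <<'E'
from workcell import *
import numpy as np, cv2
def save(s,n): cv2.imwrite('pics/'+n, s['pixels'][:,:,::-1])
def T_of(p,o):
    from scipy.spatial.transform import Rotation as R
    T=np.eye(4);T[:3,:3]=R.from_euler('xyz',o).as_matrix();T[:3,3]=p;return T
def wfc(s,T=None):
    return np.linalg.inv(s['camera_from_world']) if 'camera_from_world' in s else T@s['hand_eye']
def ray(s,u,v,z,T=None):
    x=(u-s['cx'])/s['fx'];y=(v-s['cy'])/s['fy'];a,b=x,y
    for _ in range(20):
        k=1+s['k1']*(a*a+b*b);a,b=x/k,y/k
    M=wfc(s,T);d=M[:3,:3]@[a,b,1];o=M[:3,3]
    return o+d*(z-o[2])/d[2]
def proj(s,P,T=None):
    M=np.linalg.inv(wfc(s,T));q=(M[:3,:3]@np.atleast_2d(P).T).T+M[:3,3]
    a=q[:,:2]/q[:,2:];k=1+s['k1']*(a**2).sum(1,keepdims=True)
    return a*k*[s['fx'],s['fy']]+[s['cx'],s['cy']]
E
python3 - <<'E'
from h import *
st=state();print(st)
S=[]
for c in ['scene','side','wrist']:
    s=snapshot(c);save(s,c+'0.png');S.append(s)
    print(c,{k:v for k,v in s.items() if k!='pixels'})
    for n in ['mount','sheet','turntable','tuner','riser']:
        for d in find_in(n,c)[:3]:
            r=d['rect'];print(n,round(d['confidence'],2),np.round([r[0]*560,r[1]*420,r[2]*560,r[3]*420]))
cv2.imwrite('pics/all0.png',np.vstack([S[0]['pixels'],])[:,:,::-1])
E
```

```text
{'t': 0.0, 'joint_pos': array([-2.06293087e-01,  1.81540419e-01,  1.60797661e+00,  2.72281348e-05,
        1.35378167e+00, -2.06303642e-01]), 'qvel': array([ 0.00066395,  0.00027997,  0.00099119,  0.00043598, -0.00060054,
        0.00230355]), 'joint_efforts': array([ 3.41415571e-04, -4.44869328e+01, -3.51340663e+01, -2.51131587e-04,
        9.11703974e-03,  3.43231875e-05]), 'tcp_pos': array([5.74470706e-01, 1.40908576e-04, 2.30399663e-01]), 'orientation': array([-3.13992823e+00, -3.75488463e-04,  1.57080068e+00]), 'wrist_force': array([0.57807979, 0.27485118, 0.25450868]), 'moment': array([ 0.03513607,  0.033655  , -0.04328311]), 'finger_force': 0.0, 'grip_width': 0.08533489813657077}
scene {'fx': 459.36285578778296, 'fy': 459.36285578778296, 'cx': 282.65668377375465, 'cy': 210.53052540686653, 'k1': -0.06109777293533969, 'camera_from_world': array([[-7.72642490e-01,  6.34841193e-01,  4.93103575e-04,
         3.95534671e-01],
       [ 4.48603432e-01,  5.46528447e-01, -7.07150350e-01,
        -1.84924583e-01],
       [-4.49197667e-01, -5.46153199e-01, -7.07063038e-01,
         1.1405
[... 1030 characters left out ...]
303.  39.  32.]
tuner 0.75 [264. 316.  43.  20.]
tuner 0.67 [353. 341.  42.  21.]
wrist {'fx': 349.6126046237314, 'fy': 349.6126046237314, 'cx': 274.8052560630824, 'cy': 211.09570821071932, 'k1': -0.0911415781679539, 'hand_eye': array([[ 9.65401445e-04, -9.60575205e-01, -2.78018603e-01,
         7.04983627e-02],
       [ 9.99998696e-01,  1.28730491e-03, -9.75305205e-04,
        -3.23052625e-04],
       [ 1.29474871e-03, -2.78017299e-01,  9.60575195e-01,
        -1.42548259e-01],
       [ 0.00000000e+00,  0.00000000e+00,  0.00000000e+00,
         1.00000000e+00]])}
mount 0.8 [224. 156. 121. 105.]
tuner 0.51 [131. 283.  24.  20.]
riser 0.65 [261. 364.  68.  12.]
riser 0.4 [224. 155. 119. 110.]
```

```bash
python3 - <<'E'
import cv2,numpy as np
a=cv2.imread('pics/scene0.png');
cv2.imwrite('pics/scene0b.png',cv2.resize(a[90:420,130:530],None,fx=1.8,fy=1.8,interpolation=cv2.INTER_CUBIC))
E
```

```text
(no output)
```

View pics/scene0b.png

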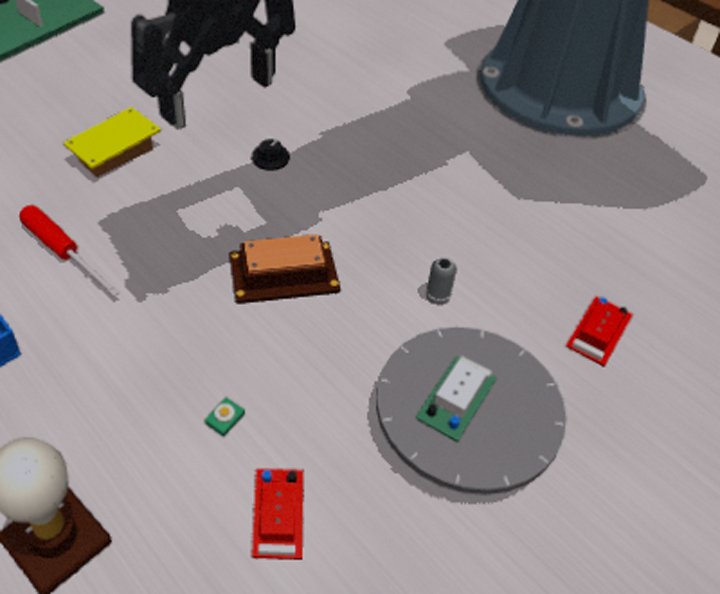

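View pics/wrist0.png

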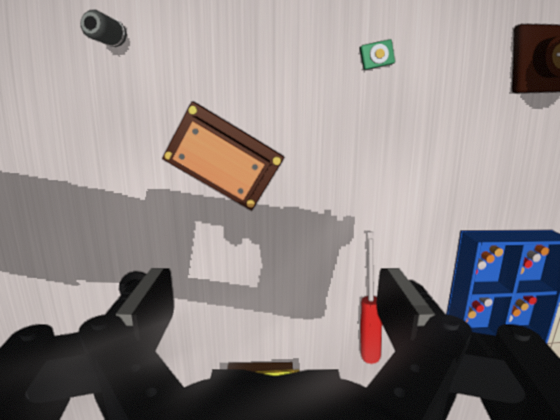

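The yellow sheet is at scene px (194,167) and the copper mount at (287,240). There are three tuner-like boards. The red ones at (464,274) and (285,373) lie on the counter and are look-alikes. The green one at (382,309) lies on the grey disc, so it is the tuner. Next I fit the poses by silhouette in both fixed cameras, with an enlarged crop of the tuner.

```bash
cat >> h.py <<'E'
from scipy.optimize import minimize
def mask(s,lo,hi,rect=None,up=4):
    h=cv2.cvtColor(s['pixels'],cv2.COLOR_RGB2HSV);m=cv2.inRange(h,np.array(lo),np.array(hi))
    if rect is not None:
        k=np.zeros_like(m);x0,y0,x1,y1=[int(round(v)) for v in rect];k[max(y0,0):y1,max(x0,0):x1]=1;m=m*k
    return cv2.resize(m,None,fx=up,fy=up,interpolation=cv2.INTER_LINEAR)>127
def box(p,cx,lx,ly,z0,z1):
    c,s=np.cos(p[2]),np.sin(p[2]);P=[]
    for z in (z0,z1):
        for a in (-1,1):
            for b in (-1,1):
                x=cx+a*lx/2;y=b*ly/2;P.append([p[0]+c*x-s*y,p[1]+s*x+c*y,z])
    return np.array(P)
def hullmask(s,P,shape,T,up=4):
    q=proj(s,P,T)*up+(up-1)/2;m=np.zeros(shape,np.uint8)
    cv2.fillConvexPoly(m,np.round(cv2.convexHull(q.astype(np.float32))*16).astype(np.int32),1,shift=4);return m>0
def fit(views,p0,pos,neg=()):
    """views: (snapshot,T,mask); pos/neg: (cx,lx,ly,z0,z1)"""
    def cost(p):
        t=0
        for s,T,m in views:
            r=hullmask(s,box(p,*pos),m.shape,T)
            for n in neg: r&=~hullmask(s,box(p,*n),m.shape,T)
            t+=1-(r&m).sum()/max((r|m).sum(),1)
        return t/len(views)
    best=None
    for a in (p0[2:] if len(p0)>2 else np.arange(0,np.pi,np.pi/8)):
        sx=np.array([[p0[0],p0[1],a],[p0[0]+.02,p0[1],a],[p0[0],p0[1]+.02,a],[p0[0],p0[1],a+.25]])
        r=minimize(cost,sx[0],method='Nelder-Mead',options=dict(initial_simplex=sx,xatol=1e-4,fatol=1e-5,maxiter=150))
        if best is None or r.fun<best.fun: best=r
    return best.x,best.fun
YEL=((22,120,60),(35,255,255));COP=((5,90,120),(20,255,255));GRN=((60,60,30),(90,255,255))
SHEET=lambda z:(0,.104,.062,z,z+.005)
COPB=(0,.080,.042,.030,.036)
BOARD=lambda z:(0,.080,.042,z,z+.004)
CAN=lambda z:(-.004,.046,.028,z+.004,z+.020)
E
cat > m.py <<'E'
from h import *
sc=snapshot('scene');sd=snapshot('side')
R={'sheet':(YEL,(160,140,230,195),(250,135,300,175)),'copper':(COP,(250,210,325,270),(240,205,310,260)),'tuner':(GRN,(355,280,415,340),(240,298,292,330))}
M={k:(mask(sc,*v[0],v[1]),mask(sd,*v[0],v[2])) for k,v in R.items()}
for k,pos,neg,z in [('sheet',SHEET(.025),(),.03),('copper',COPB,(),.036),('tuner',BOARD(.034),(CAN(.034),),.038)]:
    for name,vs in [('both',[(sc,None,M[k][0]),(sd,None,M[k][1])]),('scene',[(sc,None,M[k][0])]),('side',[(sd,None,M[k][1])])]:
        if name=='both':
            ys,xs=np.nonzero(M[k][0]);p0=ray(sc,xs.mean()/4,ys.mean()/4,z)[:2]
        x,f=fit(vs,list(p0),pos,neg);print(k,name,[m.sum()//16 for _,_,m in vs],np.round(x,4),np.degrees(x[2]).round(1),round(f,3))
a=sc['pixels'][270:350,340:430,::-1];b=sd['pixels'][285:345,225:315,::-1]
cv2.imwrite('pics/tun.png',cv2.resize(np.vstack([a,b]),None,fx=4,fy=4,interpolation=cv2.INTER_CUBIC))
E
python3 m.py
```

```text
sheet both [np.int64(890), np.int64(417)] [ 0.5543 -0.2636  3.2255] 184.8 0.132
sheet scene [np.int64(890)] [ 0.5551 -0.2643  0.0725] 4.2 0.054
sheet side [np.int64(417)] [ 0.5542 -0.2633  0.0822] 4.7 0.201
copper both [np.int64(722), np.int64(444)] [0.5194 0.0227 2.5756] 147.6 0.157
copper scene [np.int64(722)] [ 0.5193  0.0233 -0.5555] -31.8 0.176
copper side [np.int64(444)] [0.5195 0.0218 2.5913] 148.5 0.13
tuner both [np.int64(460), np.int64(253)] [0.5136 0.2599 0.2697] 15.5 0.286
tuner scene [np.int64(460)] [0.5134 0.2598 0.2735] 15.7 0.225
tuner side [np.int64(253)] [0.5137 0.2599 0.2716] 15.6 0.342
```

View pics/tun.png

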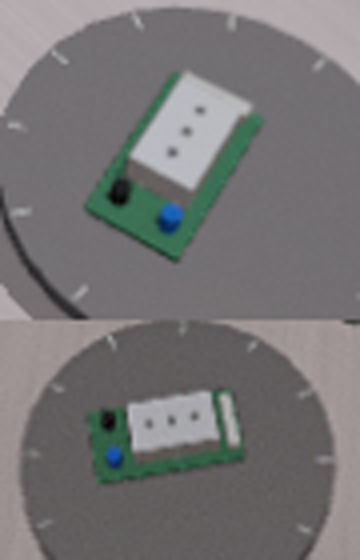

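The crop confirms it: a green board with a silver can and its capacitors (black and blue) pointing to world +x, lying on the disc. Now I move above the sheet for a closer look, reading the copper from the first wrist view as I go.

```bash
cat >> h.py <<'E'
def plan(x,y,z,yaw_deg):
    s=state();o=s['orientation'];p=s['tcp_pos'];c=T_of(p,o)[:3,:3]
    cur=np.arctan2(c[1,0],c[0,0]);d=(np.radians(yaw_deg)-cur+np.pi)%(2*np.pi)-np.pi
    w=np.radians(yaw_deg);D=np.array([x,y,z])-p
    print('t',round(s['t'],2),'tcp',p.round(4),'yaw',np.degrees(cur).round(2),'tilt',(c[:2,2]).round(4),'turn z',round(-d,4),'then shift',[round(v,4) for v in (D[0]*np.cos(w)+D[1]*np.sin(w), D[0]*np.sin(w)-D[1]*np.cos(w), -D[2])])
E
python3 - <<'E'
from h import *
st=state();T=T_of(st['tcp_pos'],st['orientation'])
w=snapshot('wrist')
m=mask(w,*COP,(150,90,300,220));print(m.sum()/16,fit([(w,T,m)],[.5194,.0227],COPB))
plan(.555,-.264,.15,184.5)
E
```

```text
3585.375 (array([0.51878804, 0.02274368, 2.59741291]), np.float64(0.048881146085279825))
t 1.05 tcp [0.575  0.     0.2313] yaw 90.0 tilt [ 0.0001 -0.    ] turn z -1.6493 then shift [np.float64(0.0407), np.float64(-0.2616), np.float64(0.0813)]
```

step_arm:
  increments:
    - [[1, 0, 0, 0, 0, 0, -0.1833], [1, 0, 0, 0, 0, 0, -0.1833], [1, 0, 0, 0, 0, 0, -0.1833], [1, 0, 0, 0, 0, 0, -0.1833], [1, 0, 0, 0, 0, 0, -0.1833], [1, 0, 0, 0, 0, 0, -0.1833], [1, 0, 0, 0, 0, 0, -0.1833], [1, 0, 0, 0, 0, 0, -0.1833], [1, 0, 0, 0, 0, 0, -0.1829], [1, 0.0068, -0.0436, 0.0135, 0, 0, 0], [1, 0.0068, -0.0436, 0.0135, 0, 0, 0], [1, 0.0068, -0.0436, 0.0135, 0, 0, 0], [1, 0.0068, -0.0436, 0.0136, 0, 0, 0], [1, 0.0068, -0.0436, 0.0136, 0, 0, 0], [1, 0.0067, -0.0436, 0.0136, 0, 0, 0], [1, 0, 0, 0, 0, 0, 0], [1, 0, 0, 0, 0, 0, 0], [1, 0, 0, 0, 0, 0, 0]]

```text
t: 3.3
tcp_pos: [0.5554, -0.2628, 0.1505]
orientation: [-3.141, 0.001, -3.062]
wrist_force: [0.0, 0.2, 0.5]
grip_width: 0.0854
finger_force: 0.0
```

```bash
python3 - <<'E'
from h import *
st=state();T=T_of(st['tcp_pos'],st['orientation'])
w=snapshot('wrist');save(w,'w1.png')
m=mask(w,*YEL)
for p in ([.555,-.264],): 
    x,f=fit([(w,T,m)],p,SHEET(.025));print(m.sum()/16,x,np.degrees(x[2]),f)
plan(x[0],x[1],.010,184.5)
E
```

```text
9896.75 [ 0.55459992 -0.26496519  0.08028489] 4.599985352136168 0.04224227614738829
t 3.35 tcp [ 0.5555 -0.2629  0.1506] yaw -175.41 tilt [ 0.0007 -0.0003] turn z 0.0016 then shift [np.float64(0.001), np.float64(-0.002), np.float64(0.1406)]
```

View pics/w1.png

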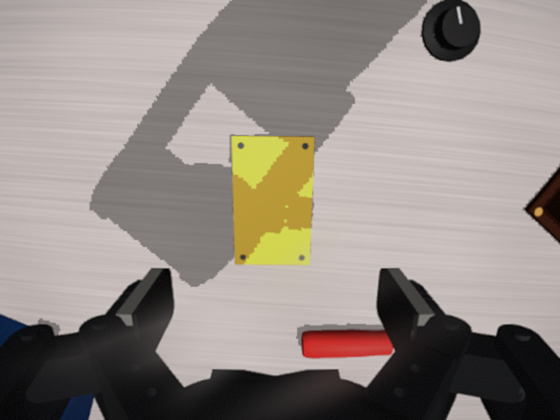

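The sheet (px 273,200) is clear of the neighbours. Its fit agrees with the scene camera to within 1 mm. Open fingertips sit about 13 mm behind the TCP, so I can go down to TCP z = 4 mm and grip.

step_arm:
  increments:
    - [[1, 0.001, -0.002, 0.03, 0, 0, 0], [1, 0, 0, 0.03, 0, 0, 0], [1, 0, 0, 0.03, 0, 0, 0], [1, 0, 0, 0.03, 0, 0, 0], [1, 0, 0, 0.016, 0, 0, 0], [1, 0, 0, 0.0106, 0, 0, 0], [1, 0, 0, 0, 0, 0, 0], [0.4, 0, 0, 0, 0, 0, 0], [-0.2, 0, 0, 0, 0, 0, 0], [-1, 0, 0, 0, 0, 0, 0], [-1, 0, 0, 0, 0, 0, 0], [-1, 0, 0, 0, 0, 0, 0], [-1, 0, 0, 0, 0, 0, 0]]
  force: 30

```text
t: 4.97
tcp_pos: [0.555, -0.2667, 0.0048]
orientation: [-3.14, 0.002, -3.063]
wrist_force: [-0.3, 0.6, 6.4]
grip_width: 0.0609
finger_force: 33.1
```

```bash
python3 - <<'E'
from h import *
s=state();print(s['grip_width'],s['finger_force'],s['wrist_force'])
plan(.5190,.0227,.12,148.8)
E
```

```text
0.060911120150255016 33.06790351867676 [-0.28457733  0.57390488  6.35227015]
t 4.97 tcp [ 0.555  -0.2667  0.0048] yaw -175.5 tilt [ 0.0019 -0.0014] turn z 0.623 then shift [np.float64(0.1807), np.float64(0.2289), np.float64(-0.1152)]
```

step_arm:
  increments:
    - [[-1, 0, 0, -0.02, 0, 0, 0], [-1, 0, 0, -0.045, 0, 0, 0], [-1, 0, 0, -0.05, 0, 0, 0], [-1, 0, 0, 0, 0, 0, 0.156], [-1, 0, 0, 0, 0, 0, 0.156], [-1, 0, 0, 0, 0, 0, 0.156], [-1, 0, 0, 0, 0, 0, 0.155], [-1, 0.012, 0.035, 0, 0, 0, 0], [-1, 0.012, 0.035, 0, 0, 0, 0], [-1, 0.012, 0.035, 0, 0, 0, 0], [-1, 0.012, 0.035, 0, 0, 0, 0], [-1, 0.012, 0.035, 0, 0, 0, 0], [-1, 0.01, 0.03, 0, 0, 0, 0], [-1, 0.01, 0.024, 0, 0, 0, 0], [-1, 0, 0, 0, 0, 0, 0], [-1, 0, 0, 0, 0, 0, 0], [-1, 0, 0, 0, 0, 0, 0]]

```text
t: 7.1
tcp_pos: [0.6043, -0.0298, 0.1187]
orientation: [-3.141, 0.0, 2.596]
wrist_force: [0.4, -0.5, -0.5]
grip_width: 0.061
finger_force: 33.0
```

```bash
python3 - <<'E'
from h import *
st=state();T=T_of(st['tcp_pos'],st['orientation'])
w=snapshot('wrist');save(w,'w2.png');print(st['grip_width'])
h=st['tcp_pos'][2]
m=mask(w,*YEL);x,f=fit([(w,T,m)],[st['tcp_pos'][0],st['tcp_pos'][1],2.597],SHEET(h+.0202));print('sheet',x,np.degrees(x[2]),f)
c=mask(w,*COP);c[:,:]&=True
x2,f2=fit([(w,T,c)],[.519,.0227,2.597],COPB);print('cop',x2,np.degrees(x2[2]),f2)
d=x2-x;y=np.radians(148.8)
plan(st['tcp_pos'][0]+d[0],st['tcp_pos'][1]+d[1],.05,148.8)
E
```

```text
0.06102594406921345
sheet [ 0.60479401 -0.0303925   2.59761746] 148.83251712158818 0.15659790399850404
cop [0.51920791 0.02305155 2.59537484] 148.70402459085295 0.2456956825729768
t 7.15 tcp [ 0.6043 -0.0298  0.1186] yaw 148.73 tilt [ 0.0002 -0.0002] turn z -0.0012 then shift [np.float64(0.1009), np.float64(0.0014), np.float64(0.0686)]
```

View pics/w2.png

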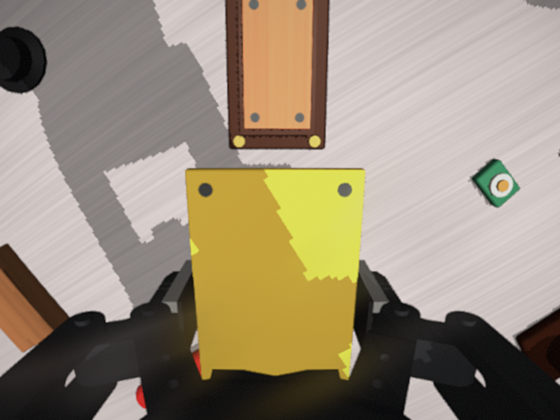

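The sheet is held square (front edge at v=170). The mount is ahead of it and clipped at the top of the picture. I refit using only the unoccluded regions.

```bash
cat > f2.py <<'E'
from h import *
import h
def fitroi(s,T,rng,p0,pos,roi,z0=None):
    m=mask(s,*rng,roi);k=np.zeros_like(m);x0,y0,x1,y1=[4*v for v in roi];k[y0:y1,x0:x1]=1
    def cost(p):
        r=hullmask(s,box(p,*pos),m.shape,T)&(k>0);return 1-(r&m).sum()/max((r|m).sum(),1)
    sx=np.array([p0]*4,float);sx[1,0]+=.006;sx[2,1]+=.006;sx[3,2]+=.05
    r=minimize(cost,p0,method='Nelder-Mead',options=dict(initial_simplex=sx,xatol=1e-5,fatol=1e-6,maxiter=300))
    return r.x,r.fun
E
python3 - <<'E'
from f2 import *
st=state();T=T_of(st['tcp_pos'],st['orientation'])
w=snapshot('wrist');p=st['tcp_pos']
x,f=fitroi(w,T,YEL,[p[0],p[1],2.597],SHEET(p[2]+.0202),(170,140,385,255))
x2,f2=fitroi(w,T,COP,[.519,.0227,2.597],COPB,(233,0,323,137))
for a,g in((x,f),(x2,f2)):print(a.round(4),np.degrees(a[2]).round(2),g)
d=x2-x;print('err in tool', [ (x-p_)[0] for p_ in ()])
y=np.degrees(x2[2]-x[2])
plan(p[0]+d[0],p[1]+d[1],.05,148.73+y)
E
```

```text
[ 0.6048 -0.0304  2.5975] 148.83 0.04043102388658992
[0.5196 0.0228 2.5952] 148.69 0.04914323329150638
err in tool []
t 7.2 tcp [ 0.6042 -0.0297  0.1185] yaw 148.73 tilt [ 0.     -0.0001] turn z 0.0023 then shift [np.float64(0.1003), np.float64(0.001), np.float64(0.0685)]
```

step_arm:
  increments:
    - [[-1, 0.025, 0.0004, 0, 0, 0, 0.0023], [-1, 0.03, 0.0004, 0, 0, 0, 0], [-1, 0.03, 0.0003, 0, 0, 0, 0], [-1, 0.0155, 0, 0, 0, 0, 0], [-1, 0, 0, 0.03, 0, 0, 0], [-1, 0, 0, 0.03, 0, 0, 0], [-1, 0, 0, 0.0185, 0, 0, 0], [-1, 0, 0, 0, 0, 0, 0], [-1, 0, 0, 0, 0, 0, 0], [-1, 0, 0, 0, 0, 0, 0]]

```text
t: 8.45
tcp_pos: [0.52, 0.0242, 0.041]
orientation: [3.141, 0.002, 2.595]
wrist_force: [-0.8, -1.2, -1.0]
grip_width: 0.0613
finger_force: 33.0
```

```bash
python3 - <<'E'
from f2 import *
sc=snapshot('scene');save(sc,'s3.png')
st=state();p=st['tcp_pos'];T=T_of(p,st['orientation'])
w=snapshot('wrist');save(w,'w3.png')
x,f=fitroi(w,T,YEL,[p[0],p[1],2.595],SHEET(p[2]+.0202),(170,140,385,255))
print(x.round(4),np.degrees(x[2]),f)
cv2.imwrite('pics/c3.png',np.hstack([cv2.resize(sc['pixels'][180:300,220:340,::-1],(400,400)),cv2.resize(w['pixels'][:,70:490,::-1],(400,400))]))
plan(.5194,.0228,.016,148.7)
E
```

```text
[0.52   0.0238 2.5971] 148.80083078598093 0.04879996148321708
t 8.55 tcp [0.5197 0.0243 0.0408] yaw 148.67 tilt [ 0.0017 -0.0003] turn z -0.0005 then shift [np.float64(-0.0005), np.float64(-0.0014), np.float64(0.0248)]
```

View pics/c3.png

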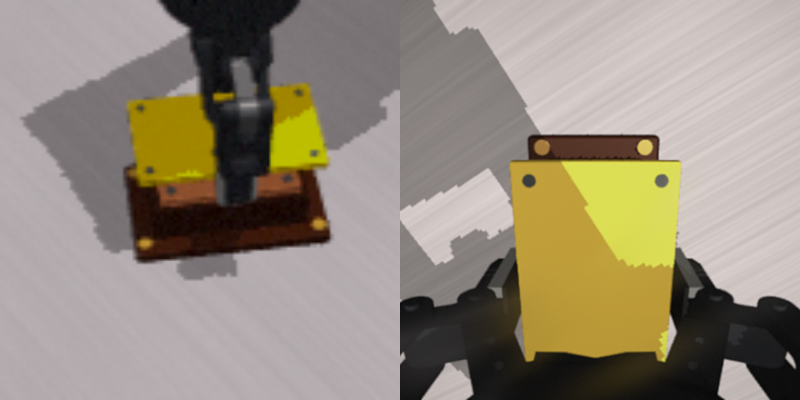

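step_arm:
  increments:
    - [[-1, 0, -0.0012, 0.006, 0, 0, 0], [-1, 0, 0, 0.006, 0, 0, 0], [-1, 0, 0, 0.004, 0, 0, 0], [-1, 0, 0, 0.003, 0, 0, 0], [-1, 0, 0, 0.002, 0, 0, 0], [-1, 0, 0, 0.001, 0, 0, 0], [-1, 0, 0, 0.001, 0, 0, 0], [-1, 0, 0, 0, 0, 0, 0], [-1, 0, 0, 0, 0, 0, 0]]

```text
t: 9.68
tcp_pos: [0.5184, 0.0234, 0.017]
orientation: [3.142, 0.0, 2.595]
wrist_force: [0.2, -0.4, -1.0]
grip_width: 0.0611
finger_force: 33.0
```

step_arm:
  increments:
    - [[-1, 0, 0, 0.0005, 0, 0, 0], [-1, 0, 0, 0.0005, 0, 0, 0], [-1, 0, 0, 0, 0, 0, 0]]

```text
t: 10.05
tcp_pos: [0.5184, 0.0234, 0.0159]
orientation: [3.142, 0.0, 2.595]
wrist_force: [0.6, -0.0, -0.8]
grip_width: 0.0611
finger_force: 33.0
```

step_arm:
  increments:
    - [[-1, 0, 0, 0.0005, 0, 0, 0], [-1, 0, 0, 0.0005, 0, 0, 0], [-1, 0, 0, 0, 0, 0, 0]]

```text
t: 10.42
tcp_pos: [0.5184, 0.0234, 0.0158]
orientation: [-3.141, -0.0, 2.595]
wrist_force: [-4.2, 0.3, 9.7]
grip_width: 0.0612
finger_force: 33.8
```

step_arm:
  increments:
    - [[0.47, 0, 0, 0, 0, 0, 0], [0.55, 0, 0, 0, 0, 0, 0], [0.7, 0, 0, 0, 0, 0, 0], [1, 0, 0, 0, 0, 0, 0], [1, 0, 0, 0, 0, 0, 0], [1, 0, 0, 0, 0, 0, 0], [1, 0, 0, -0.01, 0, 0, 0], [1, 0, 0, -0.03, 0, 0, 0], [1, 0, 0, -0.05, 0, 0, 0], [1, 0, 0, -0.05, 0, 0, 0], [1, 0, 0, 0, 0, 0, 0], [1, 0, 0, 0, 0, 0, 0]]

```text
t: 11.92
tcp_pos: [0.5182, 0.0235, 0.1551]
orientation: [3.141, 0.0, 2.595]
wrist_force: [-0.5, 0.2, -0.1]
grip_width: 0.0855
finger_force: 0.0
```

```bash
python3 - <<'E'
from f2 import *
st=state();p=st['tcp_pos'];T=T_of(p,st['orientation'])
w=snapshot('wrist');save(w,'w4.png')
m=mask(w,*YEL,(150,50,400,330));x,f=fit([(w,T,m)],[.5187,.0229,2.595],SHEET(.036))
print(st['tcp_pos'],x.round(4),np.degrees(x[2]),f)
sc=snapshot('scene');sd=snapshot('side')
for s in(sc,sd):
    x,f=fit([(s,None,mask(s,*YEL,(220,190,350,290)))],[.5187,.0229,2.595],SHEET(.036));print(x.round(4),np.degrees(x[2]),f)
# mount foot corners in wrist for check: brass dots
plan(.5136,.2599,.17,195.5)
E
```

```text
[0.51818811 0.02346873 0.1551071 ] [0.5181 0.0233 2.5987] 148.89504929385708 0.039161734676219195
[0.5192 0.0235 2.5911] 148.45873566509022 0.03565772013184365
[0.519  0.0245 2.5967] 148.78080501506707 0.041774518262870264
t 12.07 tcp [0.5173 0.0236 0.1535] yaw 148.67 tilt [-0.0028  0.0005] turn z -0.8174 then shift [np.float64(-0.0596), np.float64(0.2287), np.float64(-0.0165)]
```

View pics/w4.png

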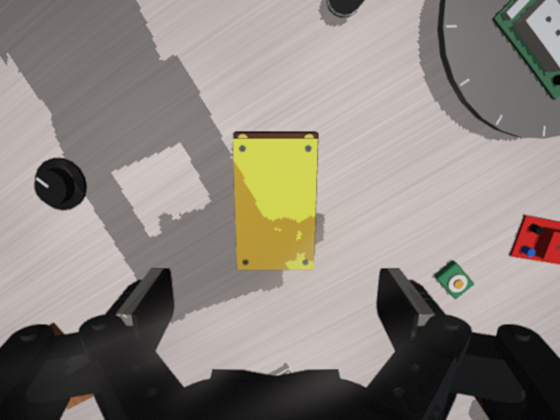

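The sheet is flat, square and about 1 mm from centre on the plate (px 276,200). Next, the tuner.

step_arm:
  increments:
    - [[1, 0, 0, 0, 0, 0, -0.1635], [1, 0, 0, 0, 0, 0, -0.1635], [1, 0, 0, 0, 0, 0, -0.1635], [1, 0, 0, 0, 0, 0, -0.1635], [1, 0, 0, 0, 0, 0, -0.1634], [1, -0.01, 0.038, -0.003, 0, 0, 0], [1, -0.01, 0.038, -0.003, 0, 0, 0], [1, -0.01, 0.038, -0.003, 0, 0, 0], [1, -0.01, 0.038, -0.003, 0, 0, 0], [1, -0.01, 0.038, -0.003, 0, 0, 0], [1, -0.01, 0.038, 0, 0, 0, 0], [1, 0, 0, 0, 0, 0, 0], [1, 0, 0, 0, 0, 0, 0], [1, 0, 0, 0, 0, 0, 0]]

```text
t: 13.82
tcp_pos: [0.5151, 0.258, 0.1693]
orientation: [-3.141, -0.001, -2.872]
wrist_force: [0.2, -0.8, 0.0]
grip_width: 0.0854
finger_force: 0.0
```

```bash
cat > tun.py <<'E'
from f2 import *
def tunfit(w,T,z,p0,roi):
    m=mask(w,*GRN,roi);r=fit([(w,T,m)],p0,BOARD(z),(CAN(z),));return r
E
python3 - <<'E'
from tun import *
st=state();p=st['tcp_pos'];T=T_of(p,st['orientation'])
w=snapshot('wrist');save(w,'w5.png')
x,f=tunfit(w,T,.034,[.5136,.2599,.27],(180,80,380,300))
print(x.round(4),np.degrees(x[2]),f)
# can top (bright) fit
c,s=np.cos(x[2]),np.sin(x[2]);cx=x[0]-.004*c,x[1]-.004*s
yaw=np.degrees(x[2])+180
plan(cx[0],cx[1],.042,yaw)
im=w['pixels'][:,:,::-1].copy()
for b,col in((BOARD(.034),(0,0,255)),(CAN(.034),(255,0,0))):
    for q in proj(w,box(x,*b),T): cv2.circle(im,tuple(int(round(v)) for v in q),2,col,-1)
cv2.imwrite('pics/w5.png',im)
E
```

```text
[0.5129 0.2596 0.2729] 15.637484129501455 0.2958078404713347
t 13.88 tcp [0.5153 0.258  0.1695] yaw -164.58 tilt [-0.0007 -0.0004] turn z -0.0038 then shift [np.float64(0.0058), np.float64(0.0022), np.float64(0.1275)]
```

View pics/w5.png

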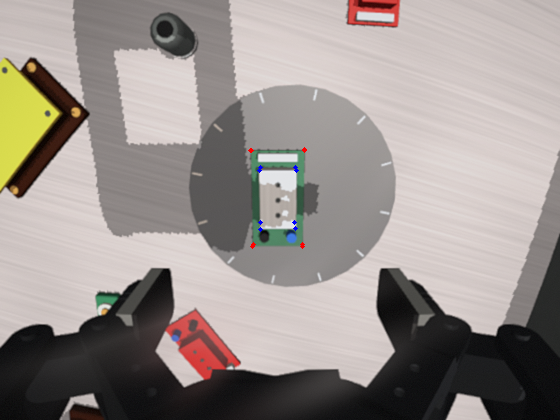

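Overlay dots sit on the board's corners (px 251..304, 150..245), so the fit holds. The capacitors are at the bottom of the picture. Now I descend and stop above the board's ledge.

step_arm:
  increments:
    - [[1, 0.0058, 0.0022, 0.03, 0, 0, -0.0038], [1, 0, 0, 0.03, 0, 0, 0], [1, 0, 0, 0.03, 0, 0, 0], [1, 0, 0, 0.02, 0, 0, 0], [1, 0, 0, 0.01, 0, 0, 0], [1, 0, 0, 0.0045, 0, 0, 0], [1, 0, 0, 0.003, 0, 0, 0], [0.3, 0, 0, 0, 0, 0, 0], [0.1, 0, 0, 0, 0, 0, 0], [0, 0, 0, 0, 0, 0, 0], [0, 0, 0, 0, 0, 0, 0]]
  force: 25

```text
t: 15.25
tcp_pos: [0.5092, 0.2598, 0.0426]
orientation: [3.142, 0.0, -2.867]
wrist_force: [-0.6, -0.3, -0.1]
grip_width: 0.0426
finger_force: 0.0
```

```bash
python3 - <<'E'
from tun import *
st=state();p=st['tcp_pos'];T=T_of(p,st['orientation'])
w=snapshot('wrist');save(w,'w6.png');print(p,st['grip_width'],st['wrist_force'])
x,f=tunfit(w,T,.034,[.5136,.2599,.27],(180,80,380,400));print(x,np.degrees(x[2]),f)
cx=x[:2]-.004*np.array([np.cos(x[2]),np.sin(x[2])]);plan(*cx,.040,np.degrees(x[2])+180)
E
```

```text
[0.50915082 0.25978982 0.04258332] 0.04257654107945886 [-0.56322019 -0.29952976 -0.13052216]
[0.51335158 0.25972559 0.27113536] 15.534911971360412 0.4463033808643444
t 15.3 tcp [0.5091 0.2598 0.0425] yaw -164.28 tilt [0.0002 0.    ] turn z 0.0033 then shift [np.float64(-0.0001), np.float64(-0.0012), np.float64(0.0025)]
```

View pics/w6.png

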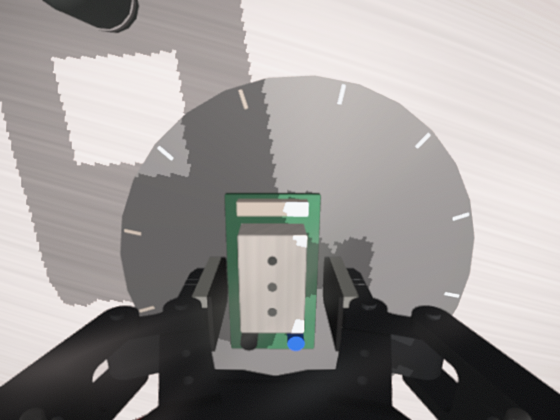

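Fingers straddle the can (px 240–306) with nothing touching. I shift 1 mm, lower 2 mm and close.

step_arm:
  increments:
    - [[0, 0, -0.001, 0.002, 0, 0, 0], [0, 0, 0, 0, 0, 0, 0], [-0.15, 0, 0, 0, 0, 0, 0], [-0.25, 0, 0, 0, 0, 0, 0], [-0.32, 0, 0, 0, 0, 0, 0], [-0.38, 0, 0, 0, 0, 0, 0], [-0.6, 0, 0, 0, 0, 0, 0], [-1, 0, 0, 0, 0, 0, 0], [-1, 0, 0, 0, 0, 0, 0], [-1, 0, 0, 0, 0, 0, 0]]
  force: 30

```text
t: 16.55
tcp_pos: [0.5095, 0.2588, 0.0406]
orientation: [3.142, 0.0, -2.867]
wrist_force: [-0.8, -0.5, 3.3]
grip_width: 0.0271
finger_force: 30.1
```

step_arm:
  increments:
    - [[-1, 0, 0, -0.01, 0, 0, 0], [-1, 0, 0, -0.03, 0, 0, 0], [-1, 0, 0, -0.04, 0, 0, 0], [-1, 0, 0, -0.04, 0, 0, 0], [-1, 0, 0, 0, 0, 0, 0.137], [-1, 0, 0, 0, 0, 0, 0.137], [-1, 0, 0, 0, 0, 0, 0.137], [-1, 0, 0, 0, 0, 0, 0.137], [-1, 0, 0, 0, 0, 0, 0.137], [-1, 0, 0, 0, 0, 0, 0.1367], [-1, 0, 0, 0, 0, 0, 0], [-1, 0, 0, 0, 0, 0, 0]]

```text
t: 18.05
tcp_pos: [0.5092, 0.2587, 0.1605]
orientation: [-3.142, -0.0, 2.597]
wrist_force: [0.3, -1.1, -0.4]
grip_width: 0.0273
finger_force: 29.7
```

```bash
python3 - <<'E'
from tun import *
st=state();p=st['tcp_pos'];T=T_of(p,st['orientation']);print(st['grip_width'],p)
plan(.604,-.028,.13,148.7)
E
```

```text
0.027327764256969367 [0.50922079 0.25872275 0.16047136]
t 18.05 tcp [0.5092 0.2587 0.1605] yaw 148.79 tilt [-0.0001 -0.    ] turn z 0.0016 then shift [np.float64(-0.2299), np.float64(-0.1958), np.float64(0.0305)]
```

step_arm:
  increments:
    - [[-1, -0.02, -0.018, 0, 0, 0, 0.0016], [-1, -0.035, -0.03, 0, 0, 0, 0], [-1, -0.035, -0.03, 0, 0, 0, 0], [-1, -0.035, -0.03, 0, 0, 0, 0], [-1, -0.035, -0.03, 0, 0, 0, 0], [-1, -0.035, -0.03, 0.01, 0, 0, 0], [-1, -0.025, -0.02, 0.01, 0, 0, 0], [-1, -0.01, -0.008, 0.01, 0, 0, 0], [-1, 0, 0, 0, 0, 0, 0], [-1, 0, 0, 0, 0, 0, 0], [-1, 0, 0, 0, 0, 0, 0]]

```text
t: 19.42
tcp_pos: [0.6034, -0.0272, 0.1309]
orientation: [3.141, 0.001, 2.595]
wrist_force: [0.0, -0.8, 0.1]
grip_width: 0.0272
finger_force: 29.8
```

```bash
python3 - <<'E'
from tun import *
st=state();p=st['tcp_pos'];T=T_of(p,st['orientation']);zb=p[2]-.0066
w=snapshot('wrist');print(st['grip_width'],p)
a=np.radians(148.7)
q,g=fitroi(w,T,YEL,[.5186,.0236,a],SHEET(.036),(180,0,380,200))
c0=p[:2]-.004*np.array([np.cos(a),np.sin(a)])*-1
def both(p0):
    m=mask(w,*GRN,(150,100,400,300));roi=np.zeros_like(m);roi[400:4*235,600:1600]=1;m&=roi>0
    def cost(v):
        r=hullmask(w,box(v,*BOARD(zb)),m.shape,T)&~hullmask(w,box(v,*CAN(zb)),m.shape,T)&~hullmask(w,box(v,-.0335,.007,.034,zb+.004,zb+.010),m.shape,T)&(roi>0)
        return 1-(r&m).sum()/max((r|m).sum(),1)
    sx=np.array([p0]*4,float);sx[1,0]+=.006;sx[2,1]+=.006;sx[3,2]+=.05
    r=minimize(cost,p0,method='Nelder-Mead',options=dict(initial_simplex=sx,xatol=1e-5,fatol=1e-6,maxiter=300));return r.x,r.fun
# caps end toward tool -x: board yaw = tool yaw-180
b0=a-np.pi;x,f=both([p[0]+.004*np.cos(b0),p[1]+.004*np.sin(b0),b0])
print('sheet',q.round(4),np.degrees(q[2]),g);print('board',x.round(4),np.degrees(x[2])+180,f)
im=w['pixels'][:,:,::-1].copy()
for b,v,col in((BOARD(zb),x,(0,0,255)),(CAN(zb),x,(255,0,0)),(SHEET(.036),q,(255,0,255))):
    for k in proj(w,box(v,*b),T): cv2.circle(im,tuple(int(round(t)) for t in k),2,col,-1)
cv2.imwrite('pics/w7.png',im)
d=q[:2]-x[:2];plan(p[0]+d[0],p[1]+d[1],.08,148.7)
E
```

```text
0.02717966918577112 [ 0.60336995 -0.02718123  0.13093447]
sheet [0.5187 0.0227 2.5932] 148.58052236566277 0.018633381722512943
board [ 0.6067 -0.0294 -0.5462] 148.70723089242586 0.39597454491638306
t 19.48 tcp [ 0.6034 -0.0274  0.131 ] yaw 148.64 tilt [ 0.0007 -0.0001] turn z -0.001 then shift [np.float64(0.1024), np.float64(-0.0011), np.float64(0.051)]
```

View pics/w7.png

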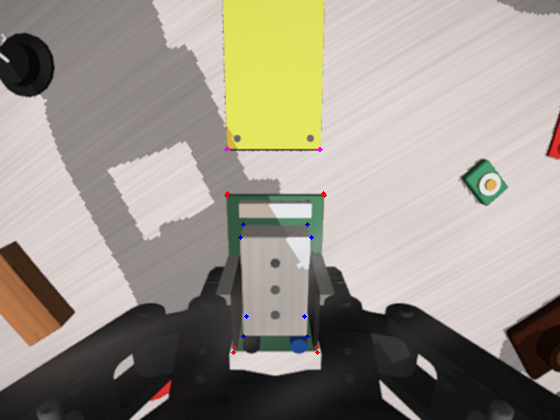

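The board's front edge (v=195) and the sheet's (v=149) are parallel, and the dots match. I move over the sheet and lower.

step_arm:
  increments:
    - [[-1, 0.022, -0.0004, 0, 0, 0, 0], [-1, 0.03, -0.0004, 0, 0, 0, 0], [-1, 0.03, -0.0003, 0, 0, 0, 0], [-1, 0.0204, 0, 0, 0, 0, 0], [-1, 0, 0, 0.02, 0, 0, 0], [-1, 0, 0, 0.02, 0, 0, 0], [-1, 0, 0, 0.018, 0, 0, 0], [-1, 0, 0, 0.01, 0, 0, 0], [-1, 0, 0, 0, 0, 0, 0], [-1, 0, 0, 0, 0, 0, 0], [-1, 0, 0, 0, 0, 0, 0]]

```text
t: 20.85
tcp_pos: [0.516, 0.0239, 0.0631]
orientation: [3.141, 0.001, 2.593]
wrist_force: [0.1, -0.0, -0.6]
grip_width: 0.0271
finger_force: 29.8
```

```bash
python3 - <<'E'
from tun import *
st=state();p=st['tcp_pos'];T=T_of(p,st['orientation'])
w=snapshot('wrist');print(st['grip_width'])
a=np.array([np.cos(2.595),np.sin(2.595)])
plan(.5187-.0014*0+.5187*0,.0227,.0476,148.65)
print('expected board centre',p[:2]+np.array([.6067-.6034,-.0294+.0272]))
cv2.imwrite('pics/w8.png',cv2.resize(w['pixels'][80:400,130:430,::-1],None,fx=1.8,fy=1.8))
E
```

```text
0.027068758239515815
t 20.9 tcp [0.5159 0.0239 0.063 ] yaw 148.55 tilt [ 0.0012 -0.0002] turn z -0.0018 then shift [np.float64(-0.003), np.float64(0.0004), np.float64(0.0154)]
expected board centre [0.51932159 0.02170474]
```

View pics/w8.png

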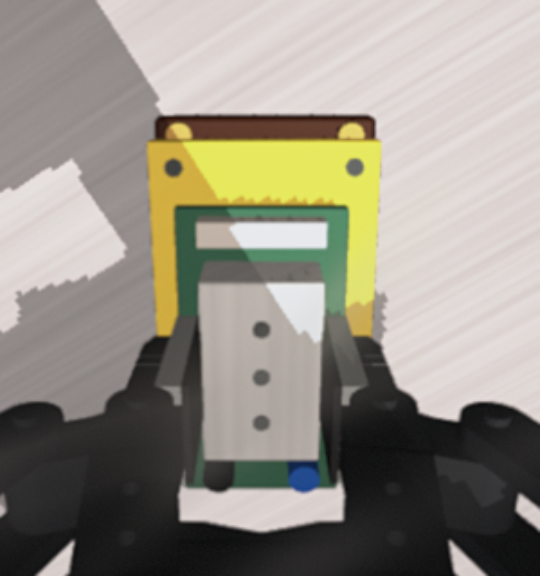

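Board is inside the sheet with rim on both sides (left 24 px, right 30 px), so I shift about +0.7 mm and lower gently.

step_arm:
  increments:
    - [[-1, 0.001, 0.0007, 0.004, 0, 0, -0.001], [-1, 0, 0, 0.004, 0, 0, 0], [-1, 0, 0, 0.003, 0, 0, 0], [-1, 0, 0, 0.002, 0, 0, 0], [-1, 0, 0, 0.001, 0, 0, 0], [-1, 0, 0, 0.0005, 0, 0, 0], [-1, 0, 0, 0, 0, 0, 0], [-1, 0, 0, 0, 0, 0, 0]]

```text
t: 21.9
tcp_pos: [0.515, 0.0252, 0.048]
orientation: [3.142, 0.0, 2.594]
wrist_force: [-0.0, -0.4, -1.2]
grip_width: 0.027
finger_force: 29.8
```

step_arm:
  increments:
    - [[-1, 0, 0, 0.0005, 0, 0, 0], [-1, 0, 0, 0, 0, 0, 0], [-1, 0, 0, 0, 0, 0, 0]]

```text
t: 22.28
tcp_pos: [0.515, 0.0251, 0.0476]
orientation: [3.142, 0.0, 2.594]
wrist_force: [-0.5, -0.5, 2.1]
grip_width: 0.0268
finger_force: 30.0
```

step_arm:
  increments:
    - [[-0.33, 0, 0, 0, 0, 0, 0], [-0.25, 0, 0, 0, 0, 0, 0], [-0.1, 0, 0, 0, 0, 0, 0], [0.2, 0, 0, 0, 0, 0, 0], [0.2, 0, 0, 0, 0, 0, 0], [0.2, 0, 0, -0.005, 0, 0, 0], [0.2, 0, 0, -0.02, 0, 0, 0], [0.2, 0, 0, -0.04, 0, 0, 0], [0.2, 0, 0, -0.05, 0, 0, 0], [0.2, 0, 0, 0, 0, 0, 0], [0.2, 0, 0, 0, 0, 0, 0], [0.2, 0, 0, 0, 0, 0, 0]]

```text
t: 23.78
tcp_pos: [0.5138, 0.0254, 0.161]
orientation: [-3.141, -0.003, 2.594]
wrist_force: [0.1, 0.4, -0.2]
grip_width: 0.0514
finger_force: 0.0
```

```bash
python3 - <<'E'
from tun import *
st=state();p=st['tcp_pos'];T=T_of(p,st['orientation'])
w=snapshot('wrist');sc=snapshot('scene')
x,f=tunfit(w,T,.041,[.5185,.0229,-.5475],(200,80,360,330))
print(p,x.round(4),np.degrees(x[2])+180,f)
cv2.imwrite('pics/w9.png',np.hstack([cv2.resize(sc['pixels'][190:290,237:337,::-1],(400,400),interpolation=cv2.INTER_CUBIC),cv2.resize(w['pixels'][90:310,165:385,::-1],(400,400),interpolation=cv2.INTER_CUBIC)]))
E
```

```text
[0.51382755 0.02536575 0.1609704 ] [ 0.5186  0.0226 -0.5468] 148.67067308620986 0.41778780653950953
```

View pics/w9.png

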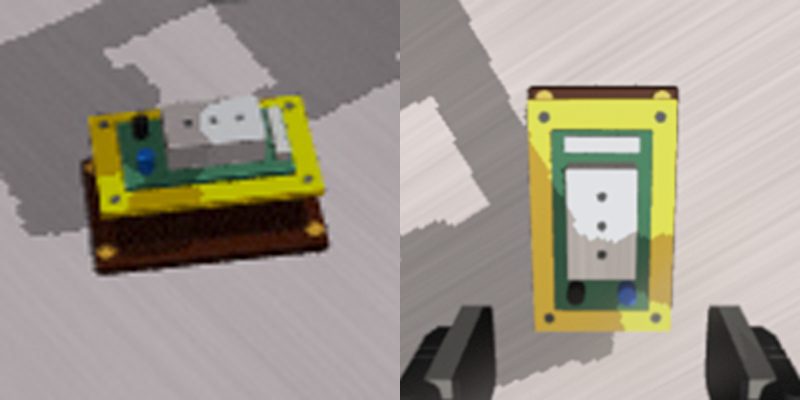

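The board lies flat and square on the sheet, right side up, with yellow showing all round, and the gripper is clear. I'm handing in.

```bash
python3 -c "
from workcell import *
print(job_done())"
```

```text
the job is handed in; nothing more can be done
None
```

The job is handed in at about 24 s on the robot's clock: the sheet lies flat and square, about 1 mm from centre, on the copper plate, and the green tuner board sits centred on it, right side up, with yellow showing all round.

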